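# Index the depth gauge four clicks and lock it

## Robot

A 6-joint arm with a two-finger parallel gripper is mounted at the origin on the work surface. World frame = base frame: x ahead of the robot, y to its left, z up, the work surface at z = 0. Lengths are in m, angles in rad, forces in N, time in s.
With the tool pointing down it reaches from about 0.35 to 0.975 m from the base axis. Payload 4.9 kg.
Tool frame: the origin (TCP) lies between the finger pads; the fingertips stand 17 mm ahead of it and the grasp point (between the pads) lies 2 mm behind it (manip.nose_length is the distance from the TCP to the fingertips, in m); z points along the fingers, y is the line along which they close (so a half turn about z gives the same grasp; the last joint's range is limited). The gripper opens to 85 mm and grips with 20 to 120 N. Pads are 22 mm wide; open, the fingers measure 114 mm over their backs; the gripper's body (76 mm by 85 mm) begins 54 mm behind the grasp point. The pads swing forward as they close: fully open they stand 13 mm farther back than shut.
Start: joints at [-1.333, 0.053, 1.613, -0, 1.476, -0.119], TCP at [0.218, -0.586, 0.248] pointing down, gripper open.
Joint ranges: [-3.01, 3.01], [-1.01, 2.22], [0.06, 2.58], [-1.02, 4.17], [0.09, 2.62], [-3.14, 3.14]. Speed limits (rad/s): [2.57, 2.57, 3.14, 3.14, 3.14, 3.14].

## Interface

Orientations are given as a unit quaternion [w, x, y, z].
In Python, from plant import manip gives the robot as it stands. The module is installed in compiled form; this text tells all that it offers.
- The arm moves only by the tool apply_moves, never from a script. Its argument "moves" is a list of rows, each a list of 3 entries, a list of its own where there are three numbers: the turn, a rotation vector about the tool's x, y, z in rad, then the shift along the tool's x, y, z in cm, then the closure, from -1 (fully open) to 1 (shut), so that 0 is half open. A call has 1 to 20 rows; each row is the pose to reach, as a shift and turn from the pose commanded when the call began, along the tool's axes at that moment; what a row does not reach only later rows make up. A row lasts 1/10 s, in which the tool goes at most 50 mm and 8.59 degrees, less where a joint would pass 70% of its speed; a pose out of reach is approached as far as the arm can. A call with a gripper value outside its range is refused whole. The fingers move at their own pace and stop on an object; the grip force is fixed at half the most. Time passes only in rows, so rows that repeat a pose let the fingers close. It gives the time, the measured TCP pose, the force, the opening and the grip force at its end, in the units of the state.
- manip.state(): the state, without advancing time (a new reading comes with each control period).
- manip.grab_frame(name): name is "side" or "top" or "wrist"; returns a dict with "image" (420x560x3 uint8, red, green, blue), "K" (3x3 intrinsics, pixels), "rvec" (rotation vector, rad) and "tvec" (3), from world to camera coordinates, as OpenCV has them. Camera axes: x right, y down, z forward; pixel columns grow to the right and rows downward; lengths in m; the calibration is good to about 2 mm. A picture is of the moment at which its call begins. There is no depth.
- manip.job_done(): hands the job in; it is judged then, once.
Trained networks look in a picture, given as the dict that the camera call returned (one of the last four; its "shot" number tells which), for a name from the list of things; names that differ only in an ending like _2 or _b are one class to them, and where a whole thing is asked for, a point or a joint stands for the part that bears it (a point fixed in the world has none). Each returns a list of dicts, best first, with "score" (0 to 1); they miss things now and then, are a little off and sometimes report something else, mostly with a low value. They report only what shows in the picture. A call takes as long as a camera call.
- manip.look_for(picture, label): "location" ([x, y, z] in m, in the coordinates of the camera as it stood for that picture, good to about 4 mm: the middle of the surface that is visible of it).
- manip.silhouettes(picture, label): "pixels" (420x560 bool, what is visible of it).
- manip.spot_point(picture, label): "location" ([x, y, z] in m, in the coordinates of the camera as it stood for that picture, good to about 4 mm: a listed point, or the origin of a listed thing).
The state is a dict: "time": time; "joint_pos": joint angles; "joint_vel": joint speeds; "joint_efforts": joint torques, N m; "tool_pos": TCP position; "tool_rot": TCP orientation; "contact_force": force on the tool from outside, world axes, zero at the start; "ft_torque": the same for the moment, N m; "gripper_width": opening from 0.0 (shut) to 1.0 (fully open); "grasp_force": force on a finger pad.
Only numpy, scipy, OpenCV 4.12 (cv2) and the standard library are available. Lean on these libraries where they do the work, as an engineer would, in place of code of your own. Each camera call takes 0.05 s, during which the arm holds its last target. There are 200 camera calls.

## Task

Set the bench depth gauge for the next row of bao pits: turn its crank clockwise (seen from above) by exactly four clicks of the dial inside, felt as bumps in the turning load, never letting it run on to a fifth, and only then slide the red-knobbed lock bolt fully home towards the drum. Work gently, let go of everything, and leave the tools around it where they are.

Things in the scene. Friction and masses are not known exactly. Their poses are not given: they have to be found in the camera images.
- head: Depth gauge fixed to the bench: green base plate (130 x 275 x 12 mm), dark iron drum (96 mm across, top 60 mm above the bench) with a crank on it, beside it a lock bolt. Origin on the bench under the drum's vertical axis; z up, +y points along the plate from drum to lock bolt. Plate from 70 mm on the -y side to 205 mm on the +y side, 65 mm either way in x.
- crank: Steel crank on the drum. Origin on the drum's axis, 62 mm above the bench; it turns about this vertical axis, its x axis points along the arm to the peg. Arm 18 mm wide, top at 72 mm; hub 32 mm across, top at 76 mm. Starts within 15 degrees of head +y turned 10 degrees counter-clockwise; can turn 170 degrees clockwise and more. Stays where left. Never pinch or push it with over 40 N.
- crank_peg (a point): Middle of the crank's light wooden upright peg, 94 mm above the bench: 16 mm diameter, from 72 to 117 mm above the bench, 55 mm out from the drum's axis. Can be pushed from behind or loosely straddled by the fingers. Worn drive: at first the crank turns nearly free (under 1 N at the peg) through an unknown 5 to 95 degrees, then takes up the dial in the drum.
- drum_top (a point): Centre of the drum's top, on its axis, 60 mm above the bench. Inside: a dial with notches 18 degrees apart, at rest in one. Each click: load at the peg along its path jumps to about 7 to 10 N, fades to nothing over 9 degrees up to the crest, then the dial snaps on by itself into the next notch and the crank is nearly free for 9 degrees. One rise and fall = one click. Drawing the crank back does not undo it.
- pin_tip (a point): Tip of the 10 mm brass depth pin at the centre of the crank's hub, on the drum's axis, at the start 86 mm above the bench (10 mm above the hub). It rises only 0.25 mm at each click, too little to measure: 1 mm for the four clicks.
- lock_bolt: Brass lock bolt with upright red knob, in a track on the base plate. Slides 40 mm along head -y, towards the drum, from open (start; origin 165 mm from the drum's axis) to home at a hard stop (125 mm). Origin at the bolt's underside, 23 mm above the bench; axes as the head's. Needs about 2 N, stays where it is left. Do not press it with over 40 N.
- lock_grip (a point): Centre of the lock bolt's red knob, 50 mm above the bench: 30 mm wide across the track, 14 mm along it, from 33 to 67 mm above the bench. It is 165 mm from the drum's axis along head +y when open, 125 mm when fully home.
- rasp_stand: Loose wooden stand, 70 x 150 x 60 mm, with three rasps upright in a row, 208 mm high in all; origin under its centre. Leave alone.
- seed_pot: Loose turned wooden seed pot with lid, 84 mm across, 96 mm high; origin under its centre. Leave alone.
- claw_hammer: Loose iron hammer about 250 mm long lying on the bench; origin on the bench about its middle. Leave alone.
- bone_stick: Loose yellowed bone measuring stick, 220 x 26 x 6 mm, lying flat; origin under its centre. Leave alone.

How it is judged:
On the way, in this order (a step that is already met when the one before it is completed fails the run):
1. the dial rests in the fourth notch on, with the lock bolt still open (z of pin_tip in the frame of head between 0.0869 and 0.0871 m and y of lock_grip in the frame of head above 0.155 m), for 0.3 s.
2. the lock bolt is home (y of lock_grip in the frame of head below 0.129 m), for 0.2 s.
At the end, for the whole second after the job is handed in: The dial rests four clicks on from its start (depth pin up by 1 mm, within 0.1 mm: each click is 0.25 mm) and the lock bolt is home to within 4 mm (z of pin_tip in the frame of head between 0.0869 and 0.0871 m and y of lock_grip in the frame of head below 0.129 m); the robot touches nothing.
It fails at once if the dial runs over the crest towards a fifth click, or back over the crest behind its start (z of pin_tip in the frame of head above 0.08717 m or z of pin_tip in the frame of head below 0.08583 m).
It fails at once if the fingers press the crank with more than 50 N (contact force between the fingers and crank above 50 N).
It fails at once if the fingers press the lock bolt with more than 50 N (contact force between the fingers and lock_bolt above 50 N).
It fails at once if a tool, the stick or the pot nearby is moved by more than 20 mm or tipped (distance of any of rasp_stand, seed_pot, claw_hammer, bone_stick from where it was at the start of the episode above 0.02 m or angle between any of rasp_stand, seed_pot's own z axis and vertical above 0.3 rad).
It also fails if it takes over 72 s, if anything falls off the work surface, if the arm or the gripper's body presses on something with over 40 N, if the wrist force passes 120 N, or if a joint passes its speed limit or range.

## Working session

There is one attempt and no reset: what is moved stays moved. The work goes in short steps, Python scripts to look and compute and a tool call to move; the robot and the scene stay as the last step left them, time stands still between calls to the robot, and variables do not carry over. Pictures are saved under pics/ and viewed, at most 10 in all, crops included, and the job is handed in when it is done.

Besides the shell and the picture viewer there is one more tool, called after "Request:" as name(argument=value, ...), one argument or row to a line, values as JSON. apply_moves: Moves the arm, as the interface text tells. Its arguments: {"type":"object","properties":{"moves":{"type":"array"}},"required":["moves"]}

```bash
mkdir -p pics; cat > h.py <<'E'
import numpy as np, cv2
from scipy.spatial.transform import Rotation as R
from plant import manip
def cam2w(p,X):
    Rm=cv2.Rodrigues(np.array(p['rvec'],float))[0]
    return Rm.T@(np.array(X,float)-np.array(p['tvec'],float).ravel())
def toolR(s):
    w,x,y,z=s['tool_rot']; return R.from_quat([x,y,z,w])
def brief():
    s=manip.state(); print({k:np.round(s[k],4).tolist() for k in s if k!='joint_vel'})
E
python3 - <<'E'
from h import *
brief(); print(manip.nose_length)
for c in ['side','top']:
    p=manip.grab_frame(c); cv2.imwrite(f'pics/{c}0.png',p['image'][:,:,::-1])
    for l in ['head','crank_peg','drum_top','pin_tip','lock_grip','rasp_stand','seed_pot','claw_hammer','bone_stick']:
        print(c,l,[(round(d['score'],2),np.round(cam2w(p,d['location']),4).tolist()) for d in manip.spot_point(p,l)[:2]])
print(manip.state()['time'])
E
```

```text
{'time': 0.0, 'joint_pos': [-1.333, 0.0533, 1.6143, 0.0, 1.476, -0.119], 'joint_efforts': [-0.0035, -39.3692, -37.0176, -0.0003, 0.0071, -0.0], 'tool_pos': [0.2182, -0.5851, 0.2471], 'tool_rot': [-0.001, 0.9841, 0.1775, -0.0001], 'contact_force': [0.1397, 0.6099, -0.0032], 'ft_torque': [-0.0236, 0.0062, 0.0385], 'grasp_force': 0.0, 'gripper_width': 0.9998}
0.017
side head [(0.67, [0.5121, -0.0526, 0.0026])]
side crank_peg [(0.65, [0.5169, -0.0563, 0.0897]), (0.61, [0.5066, 0.0043, 0.0943])]
side drum_top [(0.87, [0.5106, -0.054, 0.0565])]
side pin_tip [(0.43, [0.5167, -0.0558, 0.086])]
side lock_grip [(0.84, [0.5139, 0.1127, 0.0483]), (0.19, [0.5117, -0.0616, 0.0893])]
side rasp_stand [(0.62, [0.6759, 0.3927, 0.0025])]
side seed_pot [(0.86, [0.5486, -0.3457, 0.0046])]
side claw_hammer [(0.65, [0.7662, -0.182, -0.0037])]
side bone_stick [(0.8, [0.4109, 0.403, 0.0003])]
top head [(0.83, [0.512, -0.0585, 0.001])]
top crank_peg [(0.66, [0.5024, -0.0021, 0.0952])]
top drum_top [(0.85, [0.5183, -0.054, 0.0599]), (0.39, [0.5512, -0.3499, 0.0021])]
top pin_tip []
top lock_grip [(0.6, [0.5123, 0.1131, 0.0548]), (0.36, [0.5148, -0.0534, 0.0586])]
top rasp_stand [(0.88, [0.6682, 0.3922, 0.001])]
top seed_pot [(0.25, [0.5139, -0.0558, -0.0028])]
top claw_hammer [(0.92, [0.7654, -0.1815, -0.0024]), (0.55, [0.4109, 0.4052, 0.0002])]
top bone_stick [(0.59, [0.4083, 0.4032, -0.0001])]
1.0
```

View pics/top0.png

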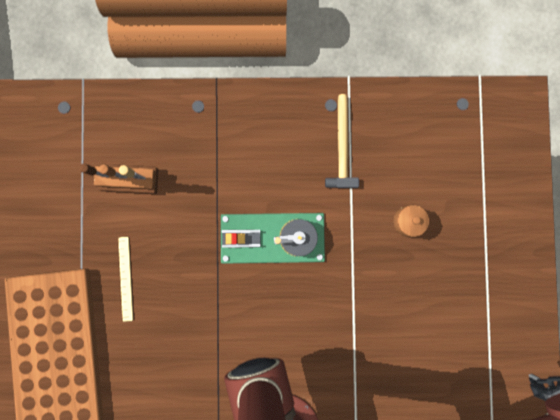

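View pics/side0.png

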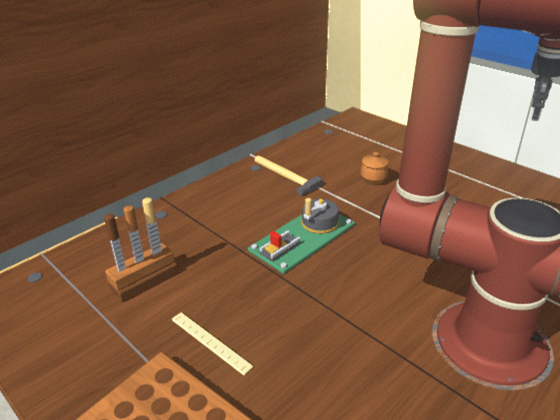

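```bash
cat >> h.py <<'E'
def plan(xyz,yang):
    """shift (cm) and turn about tool z to put TCP at xyz, tool down, tool y at world angle yang (deg)"""
    s=manip.state(); r=toolR(s); a=np.deg2rad(yang)
    y=np.array([np.cos(a),np.sin(a),0]); z=np.array([0,0,-1.]); x=np.cross(y,z)
    T=R.from_matrix(np.c_[x,y,z])
    print('shift',np.round(100*r.inv().apply(np.array(xyz)-s['tool_pos']),2),'turn',np.round((r.inv()*T).as_rotvec(),3))
E
python3 -c "
from h import *
plan([.505,.001,.20],9)"
```

```text
shift [ 47.35 -44.95   4.83] turn [ 0.    -0.    -1.371]
```

Request:
apply_moves(
  moves=[
    [[0,0,-1.37],[47.3,-45,2],0.4],
    [[0,0,-1.37],[47.3,-45,2],0.4],
    [[0,0,-1.37],[47.3,-45,2],0.4],
    [[0,0,-1.37],[47.3,-45,2],0.4],
    [[0,0,-1.37],[47.3,-45,2],0.4],
    [[0,0,-1.37],[47.3,-45,2],0.4],
    [[0,0,-1.37],[47.3,-45,2],0.4],
    [[0,0,-1.37],[47.3,-45,2],0.4],
    [[0,0,-1.37],[47.3,-45,2],0.4],
    [[0,0,-1.37],[47.3,-45,2],0.4],
    [[0,0,-1.37],[47.3,-45,2],0.4],
    [[0,0,-1.37],[47.3,-45,2],0.4],
    [[0,0,-1.37],[47.3,-45,2],0.4],
    [[0,0,-1.37],[47.3,-45,4.8],0.4],
    [[0,0,-1.37],[47.3,-45,4.8],0.4],
    [[0,0,-1.37],[47.3,-45,4.8],0.4],
    [[0,0,-1.37],[47.3,-45,4.8],0.4],
  ],
)

```text
time: 2.7
tool_pos: [0.5046, 0.0003, 0.2015]
tool_rot: [0.001, 0.65, 0.76, 0.0]
contact_force: [0.4, -0.0, -0.6]
gripper_width: 0.298
grasp_force: 0.0
```

```bash
python3 - <<'E'
from h import *
brief()
for c in ['wrist','side']:
    p=manip.grab_frame(c); cv2.imwrite(f'pics/{c}1.png',p['image'][:,:,::-1])
    for l in ['crank','crank_peg','drum_top','pin_tip','lock_grip']:
        print(c,l,[(round(d['score'],2),np.round(cam2w(p,d['location']),4).tolist()) for d in manip.spot_point(p,l)[:2]])
E
```

```text
{'time': 2.7, 'joint_pos': [-0.147, -0.2086, 1.9386, -0.0001, 1.4101, -0.3014], 'joint_efforts': [0.4438, -26.5654, -35.6926, 0.0171, 0.0171, -0.0013], 'tool_pos': [0.5046, 0.0003, 0.2015], 'tool_rot': [0.0007, 0.6505, 0.7595, 0.0003], 'contact_force': [0.3702, -0.0011, -0.56], 'ft_torque': [0.0496, -0.0259, -0.0723], 'grasp_force': 0.0, 'gripper_width': 0.2983}
wrist crank []
wrist crank_peg [(0.57, [0.5049, -0.003, 0.089])]
wrist drum_top [(0.55, [0.5117, -0.0563, 0.0586])]
wrist pin_tip [(0.62, [0.5101, -0.0533, 0.0861]), (0.3, [0.5116, 0.1098, 0.0493])]
wrist lock_grip [(0.96, [0.5115, 0.1119, 0.0486])]
side crank [(0.79, [0.5133, -0.0554, 0.0582])]
side crank_peg [(0.84, [0.5079, 0.0027, 0.0943])]
side drum_top [(0.62, [0.5116, -0.0521, 0.0578])]
side pin_tip [(0.45, [0.5133, -0.0581, 0.088])]
side lock_grip [(0.78, [0.514, 0.1123, 0.0475])]
```

View pics/wrist1.png

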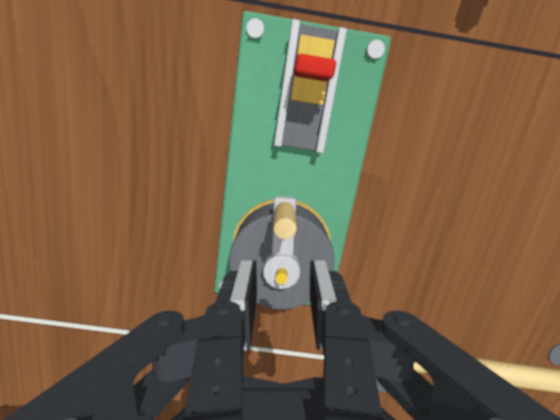

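```bash
python3 - <<'E'
from h import *
p=manip.grab_frame('wrist')
Rm=cv2.Rodrigues(np.array(p['rvec'],float))[0]; t=np.array(p['tvec'],float).ravel(); c=-Rm.T@t
def bp(u,v,z):
    d=Rm.T@np.linalg.solve(p['K'],[u,v,1.]); return c+d*(z-c[2])/d[2]
def pr(X): 
    q=p['K']@(Rm@np.array(X)+t); return np.round(q[:2]/q[2])
print('peg low',bp(285,232,.117),'hub',bp(281,272,.076),'pin',bp(281,277,.086),'knob',bp(317,62,.067))
ax=np.array([.512,-.055])
for z in (.072,.117): print('peg proj',z,pr([.5055,.0,z]))
print('hub proj',pr([*ax,.076]),pr([*ax,.086]),'plate corners', [pr([ax[0]+a,ax[1]+b,.012]) for a,b in((-.065,.205),(.065,.205),(-.065,-.07))])
im=p['image'][170:310,210:350,::-1]; cv2.imwrite('pics/crop.png',cv2.resize(im,None,fx=4,fy=4,interpolation=cv2.INTER_CUBIC))
E
```

```text
peg low [ 0.5058517  -0.00087919  0.117     ] hub [ 0.51089758 -0.05267616  0.076     ] pin [ 0.51082974 -0.05192768  0.086     ] knob [0.51152423 0.11309405 0.067     ]
peg proj 0.072 [284. 211.]
peg proj 0.117 [285. 231.]
hub proj [282. 275.] [282. 281.] plate corners [array([243.,  10.]), array([394.,  37.]), array([213., 295.])]
```

View pics/crop.png

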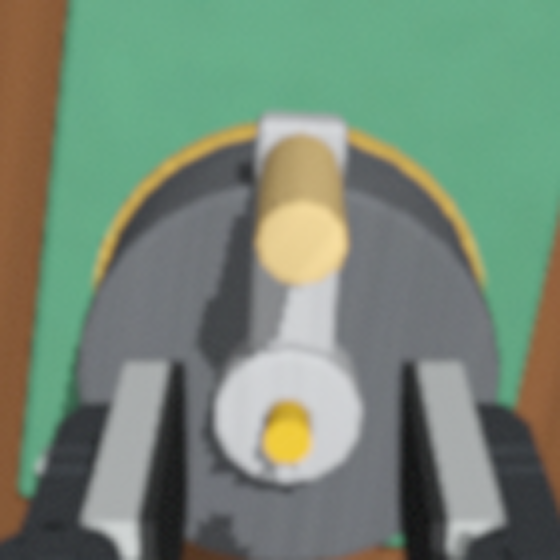

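Request:
apply_moves(
  moves=[
    [[0,0,0.045],[0,0.1,2.5],0.4],
    [[0,0,0.045],[0,0.1,4.5],0.4],
    [[0,0,0.045],[0,0.1,6],0.4],
    [[0,0,0.045],[0,0.1,7.5],0.4],
    [[0,0,0.045],[0,0.1,9],0.4],
    [[0,0,0.045],[0,0.1,10.1],0.4],
    [[0,0,0.045],[0,0.1,10.1],0.4],
    [[0,0,0.045],[0,0.1,10.1],0.4],
  ],
)

```text
time: 4.15
tool_pos: [0.5055, 0.0014, 0.0994]
tool_rot: [0.0, 0.667, 0.745, 0.0]
contact_force: [0.0, -0.4, 0.8]
gripper_width: 0.302
grasp_force: 0.0
```

```bash
python3 - <<'E'
from h import *
brief()
p=manip.grab_frame('wrist'); im=p['image'][150:420,140:420,::-1]; cv2.imwrite('pics/w2.png',cv2.resize(im,None,fx=2,fy=2))
E
```

```text
{'time': 4.15, 'joint_pos': [-0.1447, -0.092, 2.0158, 0.0001, 1.2177, -0.2556], 'joint_efforts': [0.008, -28.6354, -32.6344, -0.0003, 0.0215, -0.0001], 'tool_pos': [0.5055, 0.0014, 0.0994], 'tool_rot': [0.0, 0.6668, 0.7452, 0.0], 'contact_force': [0.0102, -0.3699, 0.8481], 'ft_torque': [-0.0176, -0.0526, -0.0199], 'grasp_force': 0.0, 'gripper_width': 0.3021}
```

View pics/w2.png

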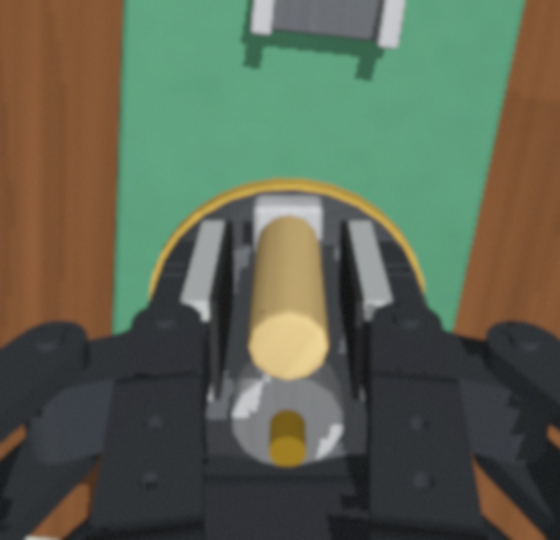

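Request:
apply_moves(
  moves=[
    [[0,0,0.035],[-0.003,0.193,0],0.4],
    [[0,0,0.07],[-0.013,0.385,0],0.4],
    [[0,0,0.07],[-0.013,0.385,0],0.4],
    [[0,0,0.07],[-0.013,0.385,0],0.4],
  ],
)

```text
time: 4.6
tool_pos: [0.5097, 0.0016, 0.1001]
tool_rot: [0.001, 0.692, 0.722, 0.0]
contact_force: [-0.4, 0.1, -0.6]
gripper_width: 0.301
grasp_force: 0.0
```

Request:
apply_moves(
  moves=[
    [[0,0,0.035],[-0.003,0.193,0],0.4],
    [[0,0,0.07],[-0.013,0.385,0],0.4],
    [[0,0,0.07],[-0.013,0.385,0],0.4],
    [[0,0,0.07],[-0.013,0.385,0],0.4],
  ],
)

```text
time: 5.0
tool_pos: [0.5131, 0.0017, 0.0995]
tool_rot: [0.0, 0.717, 0.697, 0.0]
contact_force: [-0.9, -0.5, 1.1]
gripper_width: 0.301
grasp_force: 0.0
```

Request:
apply_moves(
  moves=[
    [[0,0,0.035],[-0.003,0.193,0],0.4],
    [[0,0,0.07],[-0.013,0.385,0],0.4],
    [[0,0,0.07],[-0.013,0.385,0],0.4],
    [[0,0,0.07],[-0.013,0.385,0],0.4],
  ],
)

```text
time: 5.4
tool_pos: [0.5169, 0.0015, 0.0994]
tool_rot: [0.0, 0.741, 0.672, 0.0]
contact_force: [0.6, 1.1, -0.6]
gripper_width: 0.301
grasp_force: 0.0
```

Request:
apply_moves(
  moves=[
    [[0,0,0.035],[-0.003,0.193,0],0.4],
    [[0,0,0.07],[-0.013,0.385,0],0.4],
    [[0,0,0.07],[-0.013,0.385,0],0.4],
    [[0,0,0.07],[-0.013,0.385,0],0.4],
  ],
)

```text
time: 5.8
tool_pos: [0.5206, 0.001, 0.0993]
tool_rot: [0.0, 0.764, 0.645, 0.0]
contact_force: [-0.1, 0.4, -0.1]
gripper_width: 0.3
grasp_force: 0.0
```

Request:
apply_moves(
  moves=[
    [[0,0,0.035],[-0.003,0.193,0],0.4],
    [[0,0,0.07],[-0.013,0.385,0],0.4],
    [[0,0,0.07],[-0.013,0.385,0],0.4],
    [[0,0,0.07],[-0.013,0.385,0],0.4],
  ],
)

```text
time: 6.2
tool_pos: [0.5244, 0.0002, 0.0993]
tool_rot: [0.0, 0.786, 0.618, 0.0]
contact_force: [0.1, 0.3, -0.9]
gripper_width: 0.3
grasp_force: 0.0
```

Request:
apply_moves(
  moves=[
    [[0,0,0.035],[-0.003,0.193,0],0.4],
    [[0,0,0.07],[-0.013,0.385,0],0.4],
    [[0,0,0.07],[-0.013,0.385,0],0.4],
    [[0,0,0.07],[-0.013,0.385,0],0.4],
  ],
)

```text
time: 6.6
tool_pos: [0.5281, -0.0009, 0.0993]
tool_rot: [0.0, 0.807, 0.59, 0.0]
contact_force: [-0.0, 1.0, -0.1]
gripper_width: 0.297
grasp_force: 0.0
```

Request:
apply_moves(
  moves=[
    [[0,0,0.035],[-0.003,0.193,0],0.4],
    [[0,0,0.07],[-0.013,0.385,0],0.4],
    [[0,0,0.07],[-0.013,0.385,0],0.4],
    [[0,0,0.07],[-0.013,0.385,0],0.4],
  ],
)

```text
time: 7.0
tool_pos: [0.5318, -0.0021, 0.0993]
tool_rot: [0.0, 0.827, 0.562, 0.0]
contact_force: [-0.4, -0.1, 0.2]
gripper_width: 0.3
grasp_force: 0.0
```

Request:
apply_moves(
  moves=[
    [[0,0,0.035],[-0.003,0.193,0],0.4],
    [[0,0,0.07],[-0.013,0.385,0],0.4],
    [[0,0,0.07],[-0.013,0.385,0],0.4],
    [[0,0,0.07],[-0.013,0.385,0],0.4],
  ],
)

```text
time: 7.4
tool_pos: [0.5353, -0.0037, 0.0993]
tool_rot: [0.0, 0.846, 0.532, 0.0]
contact_force: [1.4, 0.6, 0.3]
gripper_width: 0.302
grasp_force: 0.0
```

Request:
apply_moves(
  moves=[
    [[0,0,0.035],[-0.003,0.193,0],0.4],
    [[0,0,0.07],[-0.013,0.385,0],0.4],
    [[0,0,0.07],[-0.013,0.385,0],0.4],
    [[0,0,0.07],[-0.013,0.385,0],0.4],
  ],
)

```text
time: 7.8
tool_pos: [0.5387, -0.0055, 0.0993]
tool_rot: [0.0, 0.865, 0.503, 0.0]
contact_force: [-0.0, 0.2, 1.3]
gripper_width: 0.298
grasp_force: 0.0
```

Request:
apply_moves(
  moves=[
    [[0,0,0.035],[-0.003,0.193,0],0.4],
    [[0,0,0.07],[-0.013,0.385,0],0.4],
    [[0,0,0.07],[-0.013,0.385,0],0.4],
    [[0,0,0.07],[-0.013,0.385,0],0.4],
  ],
)

```text
time: 8.2
tool_pos: [0.542, -0.0075, 0.0993]
tool_rot: [0.0, 0.882, 0.472, 0.0]
contact_force: [-0.1, 0.6, 0.9]
gripper_width: 0.296
grasp_force: 0.0
```

Request:
apply_moves(
  moves=[
    [[0,0,0.035],[-0.003,0.193,0],0.4],
    [[0,0,0.07],[-0.013,0.385,0],0.4],
    [[0,0,0.07],[-0.013,0.385,0],0.4],
    [[0,0,0.07],[-0.013,0.385,0],0.4],
  ],
)

```text
time: 8.6
tool_pos: [0.5451, -0.0097, 0.0993]
tool_rot: [0.0, 0.898, 0.441, 0.0]
contact_force: [-0.7, 0.1, -0.7]
gripper_width: 0.298
grasp_force: 0.0
```

Request:
apply_moves(
  moves=[
    [[0,0,0.035],[-0.003,0.193,0],0.4],
    [[0,0,0.07],[-0.013,0.385,0],0.4],
    [[0,0,0.07],[-0.013,0.385,0],0.4],
    [[0,0,0.07],[-0.013,0.385,0],0.4],
  ],
)

```text
time: 9.0
tool_pos: [0.5481, -0.0122, 0.0993]
tool_rot: [0.0, 0.912, 0.409, 0.0]
contact_force: [-0.1, 0.4, -0.6]
gripper_width: 0.298
grasp_force: 0.0
```

Request:
apply_moves(
  moves=[
    [[0,0,0.035],[-0.003,0.193,0],0.4],
    [[0,0,0.07],[-0.013,0.385,0],0.4],
    [[0,0,0.07],[-0.013,0.385,0],0.4],
    [[0,0,0.07],[-0.013,0.385,0],0.4],
  ],
)

```text
time: 9.4
tool_pos: [0.5508, -0.0149, 0.0993]
tool_rot: [0.0, 0.926, 0.377, 0.0]
contact_force: [-0.7, -0.1, 0.5]
gripper_width: 0.301
grasp_force: 0.0
```

Request:
apply_moves(
  moves=[
    [[0,0,0.035],[-0.003,0.193,0],0.4],
    [[0,0,0.07],[-0.013,0.385,0],0.4],
    [[0,0,0.07],[-0.013,0.385,0],0.4],
    [[0,0,0.07],[-0.013,0.385,0],0.4],
  ],
)

```text
time: 9.8
tool_pos: [0.5534, -0.0177, 0.0993]
tool_rot: [0.0, 0.939, 0.344, 0.0]
contact_force: [0.7, -0.2, -0.4]
gripper_width: 0.296
grasp_force: 0.0
```

Request:
apply_moves(
  moves=[
    [[0,0,0.035],[-0.003,0.193,0],0.4],
    [[0,0,0.07],[-0.013,0.385,0],0.4],
    [[0,0,0.07],[-0.013,0.385,0],0.4],
    [[0,0,0.07],[-0.013,0.385,0],0.4],
  ],
)

```text
time: 10.2
tool_pos: [0.5558, -0.0207, 0.0993]
tool_rot: [0.0, 0.95, 0.311, -0.0]
contact_force: [-0.8, -0.4, -0.8]
gripper_width: 0.304
grasp_force: 0.0
```

Request:
apply_moves(
  moves=[
    [[0,0,0.035],[-0.003,0.193,0],0.4],
    [[0,0,0.07],[-0.013,0.385,0],0.4],
    [[0,0,0.07],[-0.013,0.385,0],0.4],
    [[0,0,0.07],[-0.013,0.385,0],0.4],
  ],
)

```text
time: 10.6
tool_pos: [0.5576, -0.0233, 0.0992]
tool_rot: [-0.001, 0.961, 0.278, -0.0]
contact_force: [-3.5, 3.0, 2.9]
gripper_width: 0.301
grasp_force: 2.1
```

```bash
python3 - <<'E'
from h import *
p=manip.grab_frame('wrist'); im=p['image'][150:420,140:420,::-1]; cv2.imwrite('pics/w3.png',cv2.resize(im,None,fx=2,fy=2))
E
```

```text
(no output)
```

View pics/w3.png

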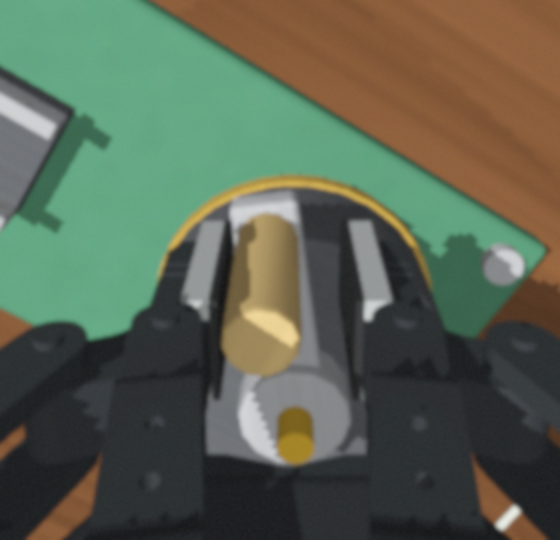

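Request:
apply_moves(
  moves=[
    [[0,0,0.035],[-0.003,0.193,0],0.4],
    [[0,0,0.035],[-0.003,0.193,0],0.4],
    [[0,0,0.035],[-0.003,0.193,0],0.4],
  ],
)

```text
time: 10.95
tool_pos: [0.5583, -0.0246, 0.0992]
tool_rot: [-0.001, 0.965, 0.261, -0.001]
contact_force: [-4.7, 4.9, 3.8]
gripper_width: 0.302
grasp_force: 3.3
```

Request:
apply_moves(
  moves=[
    [[0,0,0.035],[-0.003,0.193,0],0.4],
    [[0,0,0.035],[-0.003,0.193,0],0.4],
    [[0,0,0.035],[-0.003,0.193,0],0.4],
  ],
)

```text
time: 11.25
tool_pos: [0.559, -0.0259, 0.0992]
tool_rot: [-0.002, 0.97, 0.244, -0.001]
contact_force: [-4.8, 6.2, 4.4]
gripper_width: 0.298
grasp_force: 4.0
```

Request:
apply_moves(
  moves=[
    [[0,0,0.035],[-0.003,0.193,0],0.4],
    [[0,0,0.035],[-0.003,0.193,0],0.4],
    [[0,0,0.035],[-0.003,0.193,0],0.4],
  ],
)

```text
time: 11.55
tool_pos: [0.5599, -0.0275, 0.0992]
tool_rot: [-0.002, 0.974, 0.227, -0.001]
contact_force: [-4.7, 6.3, 3.3]
gripper_width: 0.299
grasp_force: 4.0
```

Request:
apply_moves(
  moves=[
    [[0,0,0.035],[-0.003,0.193,0],0.4],
    [[0,0,0.035],[-0.003,0.193,0],0.4],
    [[0,0,0.035],[-0.003,0.193,0],0.4],
  ],
)

```text
time: 11.85
tool_pos: [0.5613, -0.0297, 0.0992]
tool_rot: [-0.001, 0.978, 0.21, -0.0]
contact_force: [-2.1, 4.1, 2.4]
gripper_width: 0.303
grasp_force: 2.7
```

Request:
apply_moves(
  moves=[
    [[0,0,0.035],[-0.003,0.193,0],0.4],
    [[0,0,0.035],[-0.003,0.193,0],0.4],
    [[0,0,0.035],[-0.003,0.193,0],0.4],
  ],
)

```text
time: 12.15
tool_pos: [0.5625, -0.032, 0.0993]
tool_rot: [-0.0, 0.981, 0.193, 0.0]
contact_force: [-0.7, 4.2, 1.4]
gripper_width: 0.303
grasp_force: 2.0
```

Request:
apply_moves(
  moves=[
    [[0,0,0.035],[-0.003,0.193,0],0.4],
    [[0,0,0.035],[-0.003,0.193,0],0.4],
    [[0,0,0.035],[-0.003,0.193,0],0.4],
  ],
)

```text
time: 12.45
tool_pos: [0.5635, -0.0346, 0.0994]
tool_rot: [0.001, 0.984, 0.175, 0.0]
contact_force: [1.0, 1.5, -0.1]
gripper_width: 0.303
grasp_force: 0.6
```

Request:
apply_moves(
  moves=[
    [[0,0,0.035],[-0.003,0.193,0],0.4],
    [[0,0,0.035],[-0.003,0.193,0],0.4],
    [[0,0,0.035],[-0.003,0.193,0],0.4],
  ],
)

```text
time: 12.75
tool_pos: [0.5639, -0.0367, 0.0994]
tool_rot: [0.001, 0.987, 0.158, 0.0]
contact_force: [-0.1, -0.0, -0.3]
gripper_width: 0.299
grasp_force: 0.0
```

Request:
apply_moves(
  moves=[
    [[0,0,0.035],[-0.003,0.193,0],0.4],
    [[0,0,0.035],[-0.003,0.193,0],0.4],
    [[0,0,0.035],[-0.003,0.193,0],0.4],
  ],
)

```text
time: 13.05
tool_pos: [0.5643, -0.038, 0.0993]
tool_rot: [0.0, 0.99, 0.141, -0.0]
contact_force: [-1.3, 0.6, 0.9]
gripper_width: 0.303
grasp_force: 0.5
```

Request:
apply_moves(
  moves=[
    [[0,0,0.035],[-0.003,0.193,0],0.4],
    [[0,0,0.035],[-0.003,0.193,0],0.4],
    [[0,0,0.035],[-0.003,0.193,0],0.4],
  ],
)

```text
time: 13.35
tool_pos: [0.5645, -0.0393, 0.0993]
tool_rot: [-0.0, 0.992, 0.124, -0.0]
contact_force: [-3.2, 3.2, 2.2]
gripper_width: 0.301
grasp_force: 2.3
```

Request:
apply_moves(
  moves=[
    [[0,0,0.035],[-0.003,0.193,0],0.4],
    [[0,0,0.035],[-0.003,0.193,0],0.4],
    [[0,0,0.035],[-0.003,0.193,0],0.4],
  ],
)

```text
time: 13.65
tool_pos: [0.5648, -0.0407, 0.0992]
tool_rot: [-0.001, 0.994, 0.106, -0.001]
contact_force: [-2.1, 5.7, 3.5]
gripper_width: 0.302
grasp_force: 3.1
```

Request:
apply_moves(
  moves=[
    [[0,0,0.035],[-0.003,0.193,0],0.4],
    [[0,0,0.035],[-0.003,0.193,0],0.4],
    [[0,0,0.035],[-0.003,0.193,0],0.4],
  ],
)

```text
time: 13.95
tool_pos: [0.565, -0.042, 0.0992]
tool_rot: [-0.002, 0.996, 0.089, -0.001]
contact_force: [-3.9, 7.8, 4.0]
gripper_width: 0.301
grasp_force: 4.2
```

Request:
apply_moves(
  moves=[
    [[0,0,0.035],[-0.003,0.193,0],0.4],
    [[0,0,0.035],[-0.003,0.193,0],0.4],
    [[0,0,0.035],[-0.003,0.193,0],0.4],
  ],
)

```text
time: 14.25
tool_pos: [0.5656, -0.0443, 0.0992]
tool_rot: [-0.001, 0.997, 0.071, -0.0]
contact_force: [-2.8, 5.3, 2.8]
gripper_width: 0.299
grasp_force: 3.0
```

Request:
apply_moves(
  moves=[
    [[0,0,0.035],[-0.003,0.193,0],0.4],
    [[0,0,0.035],[-0.003,0.193,0],0.4],
    [[0,0,0.035],[-0.003,0.193,0],0.4],
  ],
)

```text
time: 14.55
tool_pos: [0.5662, -0.047, 0.0993]
tool_rot: [-0.0, 0.999, 0.054, 0.0]
contact_force: [-0.4, 4.3, 1.7]
gripper_width: 0.298
grasp_force: 1.9
```

Request:
apply_moves(
  moves=[
    [[0,0,0.035],[-0.003,0.193,0],0.4],
    [[0,0,0.035],[-0.003,0.193,0],0.4],
    [[0,0,0.035],[-0.003,0.193,0],0.4],
  ],
)

```text
time: 14.85
tool_pos: [0.5666, -0.0495, 0.0993]
tool_rot: [0.0, 0.999, 0.036, 0.0]
contact_force: [-0.6, 2.6, 0.6]
gripper_width: 0.3
grasp_force: 1.3
```

Request:
apply_moves(
  moves=[
    [[0,0,0.035],[-0.003,0.193,0],0.4],
    [[0,0,0.035],[-0.003,0.193,0],0.4],
    [[0,0,0.035],[-0.003,0.193,0],0.4],
  ],
)

```text
time: 15.15
tool_pos: [0.5668, -0.0518, 0.0994]
tool_rot: [0.001, 1.0, 0.019, 0.0]
contact_force: [-0.7, 0.7, 0.7]
gripper_width: 0.301
grasp_force: 0.2
```

Request:
apply_moves(
  moves=[
    [[0,0,0.035],[-0.003,0.193,0],0.4],
    [[0,0,0.035],[-0.003,0.193,0],0.4],
    [[0,0,0.035],[-0.003,0.193,0],0.4],
  ],
)

```text
time: 15.45
tool_pos: [0.5666, -0.0536, 0.0993]
tool_rot: [0.0, 1.0, 0.001, 0.0]
contact_force: [0.6, 0.9, 0.1]
gripper_width: 0.299
grasp_force: 0.0
```

Request:
apply_moves(
  moves=[
    [[0,0,0.035],[-0.003,0.193,0],0.4],
    [[0,0,0.035],[-0.003,0.193,0],0.4],
    [[0,0,0.035],[-0.003,0.193,0],0.4],
  ],
)

```text
time: 15.75
tool_pos: [0.5665, -0.0552, 0.0993]
tool_rot: [0.0, 1.0, -0.016, -0.0]
contact_force: [0.9, 0.8, -0.2]
gripper_width: 0.299
grasp_force: 0.3
```

Request:
apply_moves(
  moves=[
    [[0,0,0.035],[-0.003,0.193,0],0.4],
    [[0,0,0.035],[-0.003,0.193,0],0.4],
    [[0,0,0.035],[-0.003,0.193,0],0.4],
  ],
)

```text
time: 16.05
tool_pos: [0.5664, -0.0565, 0.0993]
tool_rot: [-0.0, 0.999, -0.033, -0.0]
contact_force: [-0.1, 3.1, 1.1]
gripper_width: 0.299
grasp_force: 2.1
```

Request:
apply_moves(
  moves=[
    [[0,0,0.035],[-0.003,0.193,0],0.4],
    [[0,0,0.035],[-0.003,0.193,0],0.4],
    [[0,0,0.035],[-0.003,0.193,0],0.4],
  ],
)

```text
time: 16.35
tool_pos: [0.5661, -0.0577, 0.0993]
tool_rot: [-0.001, 0.999, -0.051, -0.0]
contact_force: [-0.4, 7.1, 2.2]
gripper_width: 0.298
grasp_force: 3.3
```

Request:
apply_moves(
  moves=[
    [[0,0,0.035],[-0.003,0.193,0],0.4],
    [[0,0,0.035],[-0.003,0.193,0],0.4],
    [[0,0,0.035],[-0.003,0.193,0],0.4],
  ],
)

```text
time: 16.65
tool_pos: [0.5659, -0.0592, 0.0993]
tool_rot: [-0.002, 0.998, -0.068, -0.0]
contact_force: [-0.0, 8.8, 1.2]
gripper_width: 0.3
grasp_force: 3.8
```

Request:
apply_moves(
  moves=[
    [[0,0,0.035],[-0.003,0.193,0],0.4],
    [[0,0,0.035],[-0.003,0.193,0],0.4],
    [[0,0,0.035],[-0.003,0.193,0],0.4],
  ],
)

```text
time: 16.95
tool_pos: [0.5657, -0.0611, 0.0993]
tool_rot: [-0.002, 0.996, -0.086, -0.0]
contact_force: [0.4, 8.1, 1.7]
gripper_width: 0.304
grasp_force: 3.8
```

Request:
apply_moves(
  moves=[
    [[0,0,0.035],[-0.003,0.193,0],0.4],
    [[0,0,0.035],[-0.003,0.193,0],0.4],
    [[0,0,0.035],[-0.003,0.193,0],0.4],
  ],
)

```text
time: 17.25
tool_pos: [0.5655, -0.0637, 0.0993]
tool_rot: [-0.001, 0.995, -0.103, 0.0]
contact_force: [1.6, 4.6, -0.0]
gripper_width: 0.299
grasp_force: 2.5
```

Request:
apply_moves(
  moves=[
    [[0,0,0.035],[-0.003,0.193,0],0.4],
    [[0,0,0.035],[-0.003,0.193,0],0.4],
    [[0,0,0.035],[-0.003,0.193,0],0.4],
  ],
)

```text
time: 17.55
tool_pos: [0.5652, -0.0663, 0.0994]
tool_rot: [-0.0, 0.993, -0.121, 0.0]
contact_force: [1.4, 3.9, 0.2]
gripper_width: 0.301
grasp_force: 1.9
```

Request:
apply_moves(
  moves=[
    [[0,0,0.035],[-0.003,0.193,0],0.4],
    [[0,0,0.035],[-0.003,0.193,0],0.4],
    [[0,0,0.035],[-0.003,0.193,0],0.4],
  ],
)

```text
time: 17.85
tool_pos: [0.5645, -0.069, 0.0994]
tool_rot: [0.001, 0.99, -0.138, 0.0]
contact_force: [0.8, 0.4, -0.1]
gripper_width: 0.302
grasp_force: 0.2
```

Request:
apply_moves(
  moves=[
    [[0,0,0.035],[-0.003,0.193,0],0.4],
    [[0,0,0.035],[-0.003,0.193,0],0.4],
    [[0,0,0.035],[-0.003,0.193,0],0.4],
  ],
)

```text
time: 18.15
tool_pos: [0.5638, -0.0707, 0.0993]
tool_rot: [0.0, 0.988, -0.155, -0.0]
contact_force: [0.5, 0.1, -0.8]
gripper_width: 0.3
grasp_force: 0.0
```

Request:
apply_moves(
  moves=[
    [[0,0,0.035],[-0.003,0.193,0],0.4],
    [[0,0,0.035],[-0.003,0.193,0],0.4],
    [[0,0,0.035],[-0.003,0.193,0],0.4],
  ],
)

```text
time: 18.45
tool_pos: [0.5632, -0.072, 0.0993]
tool_rot: [-0.0, 0.985, -0.173, -0.0]
contact_force: [-0.2, 1.8, -0.3]
gripper_width: 0.299
grasp_force: 0.7
```

Request:
apply_moves(
  moves=[
    [[0,0,0.035],[-0.003,0.193,0],0.4],
    [[0,0,0.035],[-0.003,0.193,0],0.4],
    [[0,0,0.035],[-0.003,0.193,0],0.4],
  ],
)

```text
time: 18.75
tool_pos: [0.5627, -0.0732, 0.0993]
tool_rot: [-0.001, 0.982, -0.19, -0.0]
contact_force: [0.8, 5.1, 0.2]
gripper_width: 0.298
grasp_force: 2.6
```

Request:
apply_moves(
  moves=[
    [[0,0,0.035],[-0.003,0.193,0],0.4],
    [[0,0,0.035],[-0.003,0.193,0],0.4],
    [[0,0,0.035],[-0.003,0.193,0],0.4],
  ],
)

```text
time: 19.05
tool_pos: [0.562, -0.0745, 0.0993]
tool_rot: [-0.001, 0.978, -0.207, 0.0]
contact_force: [2.0, 6.3, 1.5]
gripper_width: 0.303
grasp_force: 3.3
```

Request:
apply_moves(
  moves=[
    [[0,0,0.035],[-0.003,0.193,0],0.4],
    [[0,0,0.035],[-0.003,0.193,0],0.4],
    [[0,0,0.035],[-0.003,0.193,0],0.4],
  ],
)

```text
time: 19.35
tool_pos: [0.5614, -0.0756, 0.0993]
tool_rot: [-0.002, 0.975, -0.224, 0.0]
contact_force: [2.1, 8.5, -0.1]
gripper_width: 0.299
grasp_force: 4.5
```

Request:
apply_moves(
  moves=[
    [[0,0,0.035],[-0.003,0.193,0],0.4],
    [[0,0,0.035],[-0.003,0.193,0],0.4],
    [[0,0,0.035],[-0.003,0.193,0],0.4],
  ],
)

```text
time: 19.65
tool_pos: [0.5605, -0.0779, 0.0993]
tool_rot: [-0.001, 0.971, -0.241, 0.0]
contact_force: [1.2, 6.0, -0.1]
gripper_width: 0.301
grasp_force: 3.2
```

Request:
apply_moves(
  moves=[
    [[0,0,0.035],[-0.003,0.193,0],0.4],
    [[0,0,0.035],[-0.003,0.193,0],0.4],
    [[0,0,0.035],[-0.003,0.193,0],0.4],
  ],
)

```text
time: 19.95
tool_pos: [0.5595, -0.0804, 0.0993]
tool_rot: [-0.0, 0.966, -0.258, 0.0]
contact_force: [1.1, 3.7, -0.4]
gripper_width: 0.303
grasp_force: 2.2
```

Request:
apply_moves(
  moves=[
    [[0,0,0.035],[-0.003,0.193,0],0.4],
    [[0,0,0.035],[-0.003,0.193,0],0.4],
    [[0,0,0.035],[-0.003,0.193,0],0.4],
  ],
)

```text
time: 20.25
tool_pos: [0.5583, -0.083, 0.0993]
tool_rot: [0.001, 0.961, -0.275, 0.0]
contact_force: [1.6, 0.9, -0.5]
gripper_width: 0.297
grasp_force: 0.7
```

Request:
apply_moves(
  moves=[
    [[0,0,0.035],[-0.003,0.193,0],0.4],
    [[0,0,0.035],[-0.003,0.193,0],0.4],
    [[0,0,0.035],[-0.003,0.193,0],0.4],
  ],
)

```text
time: 20.55
tool_pos: [0.5571, -0.0847, 0.0993]
tool_rot: [0.001, 0.956, -0.292, -0.0]
contact_force: [0.2, 0.2, 0.7]
gripper_width: 0.297
grasp_force: 0.1
```

Request:
apply_moves(
  moves=[
    [[0,0,0.018],[-0.001,0.099,0],0.4],
    [[0,0,0.018],[-0.001,0.099,0],0.4],
    [[0,0,0.018],[-0.001,0.099,0],0.4],
  ],
)

```text
time: 20.85
tool_pos: [0.5565, -0.0851, 0.0993]
tool_rot: [0.0, 0.954, -0.301, -0.0]
contact_force: [-0.2, 0.3, -0.1]
gripper_width: 0.3
grasp_force: 0.0
```

Request:
apply_moves(
  moves=[
    [[0,0,0.018],[-0.001,0.099,0],0.4],
    [[0,0,0.018],[-0.001,0.099,0],0.4],
    [[0,0,0.018],[-0.001,0.099,0],0.4],
  ],
)

```text
time: 21.15
tool_pos: [0.556, -0.0858, 0.0993]
tool_rot: [0.0, 0.951, -0.309, -0.0]
contact_force: [0.0, 0.8, -0.4]
gripper_width: 0.302
grasp_force: 0.2
```

Request:
apply_moves(
  moves=[
    [[0,0,0],[0,-0.2,0],0.4],
    [[0,0,0],[0,-0.4,0],0.4],
    [[0,0,0],[0,-0.4,0],0.4],
    [[0,0,0],[0,-0.4,-1],0.4],
    [[0,0,0],[0,-0.4,-2.5],0.4],
    [[0,0,0],[0,-0.4,-5],0.4],
    [[0,0,0],[0,-0.4,-9],0.4],
    [[0,0,0],[0,-0.4,-10],0.4],
    [[0,0,0],[0,-0.4,-10],0.4],
  ],
)

```text
time: 22.05
tool_pos: [0.5603, -0.0831, 0.2036]
tool_rot: [-0.0, 0.951, -0.309, 0.004]
contact_force: [0.0, 0.4, -0.5]
gripper_width: 0.298
grasp_force: 0.0
```

```bash
python3 - <<'E'
from h import *
brief()
plan([.5125,.112,.20],-90)
for c in ['wrist','side','top']:
    p=manip.grab_frame(c); 
    if c=='wrist': cv2.imwrite('pics/w4.png',p['image'][:,:,::-1])
    for l in ['crank_peg','pin_tip','lock_grip']:
        print(c,l,[(round(d['score'],2),np.round(cam2w(p,d['location']),4).tolist()) for d in manip.spot_point(p,l)[:1]])
E
```

```text
{'time': 22.05, 'joint_pos': [-0.2786, -0.0593, 1.8002, -0.0, 1.3935, 1.9214], 'joint_efforts': [0.0462, -34.2431, -36.6775, 0.0014, 0.0875, -0.0], 'tool_pos': [0.5603, -0.0831, 0.2036], 'tool_rot': [-0.0001, 0.9509, -0.3094, 0.0036], 'contact_force': [0.0193, 0.3798, -0.493], 'ft_torque': [-0.0494, -0.039, -0.0231], 'grasp_force': 0.0, 'gripper_width': 0.2984}
shift [-15.35 -12.96   0.29] turn [-0.    -0.007 -0.629]
wrist crank_peg [(0.81, [0.5604, -0.0811, 0.0879])]
wrist pin_tip [(0.44, [0.5104, -0.0527, 0.0885])]
wrist lock_grip []
side crank_peg [(0.66, [0.5507, -0.3466, 0.0002])]
side pin_tip [(0.4, [0.516, -0.0597, 0.0905])]
side lock_grip [(0.77, [0.5126, 0.1134, 0.0528])]
top crank_peg [(0.68, [0.5509, -0.3493, -0.0019])]
top pin_tip []
top lock_grip [(0.49, [0.5105, 0.1122, 0.0519])]
```

View pics/w4.png

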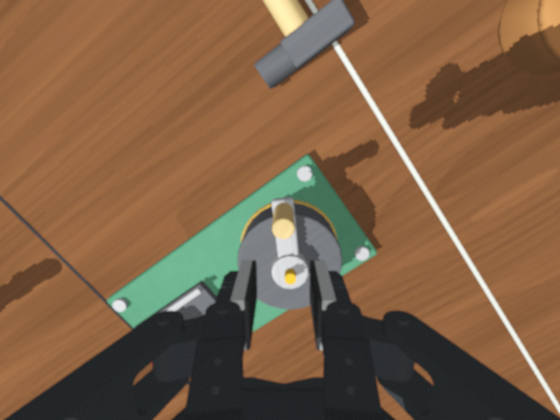

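Request:
apply_moves(
  moves=[
    [[0,0,-0.63],[-15.3,-13,0.3],0.4],
    [[0,0,-0.63],[-15.3,-13,0.3],0.4],
    [[0,0,-0.63],[-15.3,-13,0.3],0.4],
    [[0,0,-0.63],[-15.3,-13,0.3],0.4],
    [[0,0,-0.63],[-15.3,-13,0.3],0.4],
    [[0,0,-0.63],[-15.3,-13,0.3],0.4],
    [[0,0,-0.63],[-15.3,-13,0.3],0.4],
    [[0,0,-0.63],[-15.3,-13,2],0.4],
    [[0,0,-0.63],[-15.3,-13,5],0.4],
    [[0,0,-0.63],[-15.3,-13,8],0.4],
    [[0,0,-0.63],[-15.3,-13,8],0.4],
    [[0,0,-0.63],[-15.3,-13,8],0.4],
  ],
)

```text
time: 23.85
tool_pos: [0.5114, 0.1114, 0.1193]
tool_rot: [0.0, 1.0, -0.001, -0.001]
contact_force: [1.0, 0.3, 1.0]
gripper_width: 0.3
grasp_force: 0.0
```

```bash
python3 - <<'E'
from h import *
p=manip.grab_frame('wrist'); cv2.imwrite('pics/w5.png',p['image'][:,:,::-1])
print([(d['score'],cam2w(p,d['location'])) for d in manip.spot_point(p,'lock_grip')])
plan([.512,.112,.06],-90)
E
```

```text
[(0.8, array([0.51025098, 0.1100882 , 0.04842952]))]
shift [-0.1   0.    6.14] turn [-0.    -0.003 -0.001]
```

View pics/w5.png

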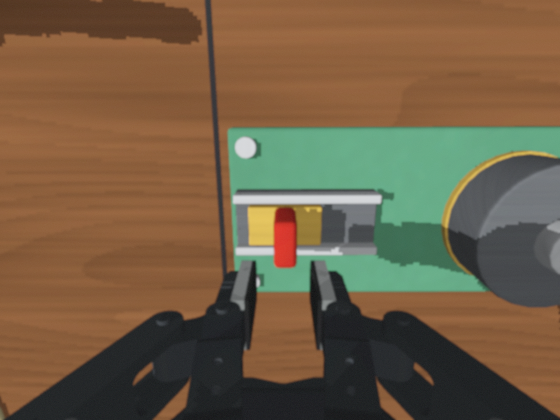

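Request:
apply_moves(
  moves=[
    [[0,0,0],[0,0,1.5],0.4],
    [[0,0,0],[0,0,3],0.4],
    [[0,0,0],[0,0,4],0.4],
    [[0,0,0],[0,0,5],0.4],
    [[0,0,0],[0,0,5.8],0.4],
    [[0,0,0],[0,0,5.8],0.4],
    [[0,0,0],[0,0,5.8],0.4],
  ],
)

```text
time: 24.65
tool_pos: [0.5112, 0.1127, 0.0612]
tool_rot: [0.0, 1.0, 0.0, -0.0]
contact_force: [-0.3, -0.0, -0.1]
gripper_width: 0.303
grasp_force: 0.0
```

Request:
apply_moves(
  moves=[
    [[0,0,0],[0,0.3,0],0.4],
    [[0,0,0],[0,0.6,0],0.4],
    [[0,0,0],[0,0.9,0],0.4],
    [[0,0,0],[0,1.2,0],0.4],
    [[0,0,0],[0,1.5,0],0.4],
    [[0,0,0],[0,1.5,0],0.4],
  ],
)

```text
time: 25.25
tool_pos: [0.5115, 0.0973, 0.0616]
tool_rot: [0.0, 1.0, 0.0, 0.0]
contact_force: [0.2, 0.7, 0.2]
gripper_width: 0.3
grasp_force: 0.3
```

Request:
apply_moves(
  moves=[
    [[0,0,0],[0,0.4,0],0.4],
    [[0,0,0],[0,0.8,0],0.4],
    [[0,0,0],[0,1.2,0],0.4],
    [[0,0,0],[0,1.6,0],0.4],
    [[0,0,0],[0,2.0,0],0.4],
    [[0,0,0],[0,2.3,0],0.4],
    [[0,0,0],[0,2.6,0],0.4],
    [[0,0,0],[0,2.6,0],0.4],
    [[0,0,0],[0,2.6,0],0.4],
  ],
)

```text
time: 26.15
tool_pos: [0.5107, 0.0712, 0.0609]
tool_rot: [0.0, 1.0, 0.0, -0.001]
contact_force: [-0.7, 0.9, 1.1]
gripper_width: 0.301
grasp_force: 0.0
```

Request:
apply_moves(
  moves=[
    [[0,0,0],[0,0.1,0],0.4],
    [[0,0,0],[0,0.2,0],0.4],
    [[0,0,0],[0,0.2,0],0.4],
  ],
)

```text
time: 26.45
tool_pos: [0.5107, 0.0697, 0.0609]
tool_rot: [-0.0, 1.0, 0.0, -0.001]
contact_force: [-0.3, 1.7, -1.6]
gripper_width: 0.302
grasp_force: 0.9
```

Request:
apply_moves(
  moves=[
    [[0,0,0],[0,0.1,0],0.4],
    [[0,0,0],[0,0.2,0],0.4],
    [[0,0,0],[0,0.2,0],0.4],
  ],
)

```text
time: 26.75
tool_pos: [0.511, 0.0676, 0.0611]
tool_rot: [0.0, 1.0, 0.0, -0.0]
contact_force: [0.0, 1.5, -0.9]
gripper_width: 0.298
grasp_force: 0.9
```

Request:
apply_moves(
  moves=[
    [[0,0,0],[0,0.1,0],0.4],
    [[0,0,0],[0,0.1,0],0.4],
  ],
)

```text
time: 26.95
tool_pos: [0.5112, 0.0665, 0.0613]
tool_rot: [0.0, 1.0, 0.0, -0.0]
contact_force: [-0.8, 1.2, -0.6]
gripper_width: 0.3
grasp_force: 0.8
```

Request:
apply_moves(
  moves=[
    [[0,0,0],[0,0.1,0],0.4],
    [[0,0,0],[0,0.1,0],0.4],
  ],
)

```text
time: 27.15
tool_pos: [0.5113, 0.0655, 0.0614]
tool_rot: [0.0, 1.0, 0.0, 0.0]
contact_force: [-0.2, 2.5, -1.2]
gripper_width: 0.301
grasp_force: 0.8
```

Request:
apply_moves(
  moves=[
    [[0,0,0],[0,0.1,0],0.4],
    [[0,0,0],[0,0.1,0],0.4],
  ],
)

```text
time: 27.35
tool_pos: [0.5113, 0.0645, 0.0614]
tool_rot: [0.0, 1.0, 0.0, 0.0]
contact_force: [-1.0, 1.4, 0.0]
gripper_width: 0.301
grasp_force: 0.8
```

Request:
apply_moves(
  moves=[
    [[0,0,0],[0,0.1,0],0.4],
    [[0,0,0],[0,0.1,0],0.4],
  ],
)

```text
time: 27.55
tool_pos: [0.5113, 0.0642, 0.0613]
tool_rot: [-0.001, 1.0, 0.0, 0.0]
contact_force: [-0.9, 5.6, -0.8]
gripper_width: 0.3
grasp_force: 2.4
```

Request:
apply_moves(
  moves=[
    [[0,0,0],[0,0.1,0],0.4],
    [[0,0,0],[0,0.1,0],0.4],
  ],
)

```text
time: 27.75
tool_pos: [0.5112, 0.0641, 0.0613]
tool_rot: [-0.002, 1.0, 0.0, 0.0]
contact_force: [-0.4, 9.1, -1.1]
gripper_width: 0.301
grasp_force: 4.2
```

```bash
python3 - <<'E'
from h import *
brief()
p=manip.grab_frame('wrist'); cv2.imwrite('pics/w6.png',p['image'][:,:,::-1])
for c in ['side','top']:
    p=manip.grab_frame(c); print([(d['score'],cam2w(p,d['location'])) for d in manip.spot_point(p,'lock_grip')])
E
```

```text
{'time': 27.75, 'joint_pos': [-0.0216, -0.0122, 2.0118, 0.0041, 1.142, 1.5472], 'joint_efforts': [-4.3896, -31.978, -32.7738, -1.954, -0.1674, 0.0118], 'tool_pos': [0.5112, 0.0641, 0.0613], 'tool_rot': [-0.0019, 1.0, 0.0001, 0.0001], 'contact_force': [-0.4005, 9.1488, -1.1485], 'ft_torque': [1.2832, 0.1178, 0.0112], 'grasp_force': 4.1687, 'gripper_width': 0.3015}
[(0.53, array([0.5101087 , 0.07092086, 0.05517509]))]
[]
```

Request:
apply_moves(
  moves=[
    [[0,0,0],[0,-0.3,0],0.4],
    [[0,0,0],[0,-0.6,0],0.4],
    [[0,0,0],[0,-0.6,0],0.4],
    [[0,0,0],[0,-0.6,-1],0.4],
    [[0,0,0],[0,-0.6,-3],0.4],
    [[0,0,0],[0,-0.6,-7],0.4],
    [[0,0,0],[0,-0.6,-11],0.4],
    [[0,0,0],[0,-0.6,-14],0.4],
    [[0,0,0],[0,-0.6,-14],0.4],
    [[0,0,0],[0,-0.6,-14],0.4],
  ],
)

```text
time: 29.0
tool_pos: [0.5119, 0.0684, 0.2029]
tool_rot: [0.0, 1.0, 0.0, 0.001]
contact_force: [-0.3, -0.8, -0.2]
gripper_width: 0.296
grasp_force: 0.0
```

```bash
python3 - <<'E'
from h import *
p=manip.grab_frame('wrist'); cv2.imwrite('pics/w7.png',p['image'][:,:,::-1])
print([(d['score'],cam2w(p,d['location'])) for d in manip.spot_point(p,'lock_grip')])
E
```

```text
[(0.58, array([0.5111234 , 0.06997284, 0.04970466]))]
```

View pics/w7.png

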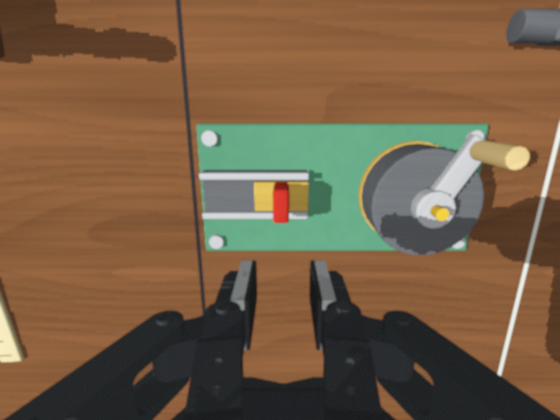

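The bolt block sits at the right-hand end of its track (knob at 281,203, block end at 308) and nothing is touching the gripper, so I'm handing in.

```bash
python3 -c "
from plant import manip
print(manip.job_done())"
```

```text
the job is handed in; nothing more can be done
None
```

I turned the crank clockwise through four felt clicks, stopped in the free zone before a fifth, then slid the lock bolt to its hard stop and released everything. The job is handed in (about 29 s on the robot clock); the hand-in gave no verdict.

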